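# Put the sharpening stone away in its hinged case

### The arm

A 6-joint arm with a two-finger parallel gripper is mounted at the origin on the work surface. World frame = base frame: x ahead of the robot, y to its left, z up, the work surface at z = 0. Lengths are in mm, angles in degrees, forces in N, time in s.
With the tool pointing down it reaches from about 350 to 850 mm from the base axis. Payload 8.1 kg.
Tool frame: the origin (TCP) lies midway between the tips of the shut fingers; the grasp point (between the pads) lies 19 mm behind it; z points along the fingers, y is the line along which they close (so a half turn about z gives the same grasp; the last joint's range is limited). The gripper opens to 85 mm and grips with 20 to 120 N. Pads are 22 mm wide; open, the fingers measure 114 mm over their backs; the gripper's body (76 mm by 85 mm) begins 54 mm behind the grasp point. The pads swing forward as they close: fully open they stand 13 mm farther back than shut.
Start: joints at [-71.07, 7.471, 85.268, -0, 87.261, -4.893], TCP at [242.373, -548.872, 231.292] pointing down, gripper open.
Joint ranges: [-169.43, 169.43], [-51.17, 129.36], [1.28, 143.12], [-76.62, 256.62], [0, 156.53], [-152.29, 152.29]. Speed limits (degrees/s): [136.94, 136.94, 159.86, 180, 180, 180].

### API

Orientations are given as [roll, pitch, yaw] about the fixed x, y, z axes, in that order (R = Rz(yaw) Ry(pitch) Rx(roll)).
In Python, from bench import sense, snapshot, camera_params, hand_in, masks_of, pinpoint gives the robot as it stands.
- The arm moves only by the tool step_arm, never from a script. Its argument "targets" is a list of rows, each an object with "angular": the turn, a rotation vector about the tool's x, y, z scaled (see below), a list of three; "dp": the shift along the tool's x, y, z scaled (see below), a list of three; "fingers": the closure, from 0 (fully open) to 1 (shut). A call has exactly 8 rows; each row is the pose to reach, as a shift and turn from the pose commanded when the call began, along the tool's axes at that moment, turning the shorter way round; what a row does not reach only later rows make up. The controller multiplies each number of a shift by 0.2 m and each number of a turn by 180 degrees. A row lasts 1/8 s, in which the tool goes at most 62.5 mm and 10.7 degrees, less where a joint would pass 70% of its speed; a pose out of reach is approached as far as the arm can. A call with a number of a shift or a turn outside -1 to 1 is refused whole. A call with a gripper value outside its range is refused whole. The fingers move at their own pace and stop on an object; "newtons" is the grip in N (left out, the last holds). Time passes only in rows, so rows that repeat a pose let the fingers close, or fill a call up. It gives the time, the measured TCP pose, the force, the opening and the grip force at its end, in the units of the state.
- sense(): the state, without advancing time (a new reading comes with each control period).
- snapshot(name): name is "scene" or "top" or "wrist"; returns the picture (400x640x3 uint8, blue, green, red); there is no depth.
- camera_params(name): a dict with "vfov" (degrees; the focal length in pixels is half the picture's height over the tangent of half this angle, whatever the lens; pixels are square), "cx", "cy" (the principal point, pixels), "R" (3x3) and "t" (3): a world point X has camera coordinates R X + t. Camera axes: x right, y down, z forward; pixel columns grow to the right and rows downward; lengths in mm; the calibration is good to about 2 mm. A picture is of the moment at which its call begins: read the wrist's pose just before it. camera_params takes no time and is no camera call; for the wrist camera it gives the pose at the moment of the call.
- hand_in(): hands the job in; it is judged then, once.
Trained networks look in the newest picture that a camera, given by its name, has taken for a name from the list of things; names that differ only in an ending like _2 or _b are one class to them, and where a whole thing is asked for, a point or a joint stands for the part that bears it (a point fixed in the world has none). Each returns a list of dicts, best first, with "conf" (0 to 1); they miss things now and then, are a little off and sometimes report something else, mostly with a low value. They report only what shows in the picture. A call takes as long as a camera call.
- masks_of(camera, label): "pixels" (400x640 bool, what is visible of it) and "at" ([column, row] in pixels, amid what is visible of it).
- pinpoint(camera, label): "at" ([column, row] in pixels: a listed point, or the origin of a listed thing).
The state is a dict: "time": time; "joint_pos": joint angles; "qd": joint speeds; "joint_efforts": joint torques, N m; "tool_pos": TCP position; "tcp_rot": TCP orientation; "ft_force": force on the tool from outside, world axes, zero at the start; "wrist_torque": the same for the moment, N m; "finger_gap": finger opening in mm; "grip_force": force on a finger pad.
Only numpy, scipy, OpenCV 4.12 (cv2) and the standard library are available. Lean on these libraries where they do the work, as an engineer would, in place of code of your own. Each camera call takes 0.05 s, during which the arm holds its last target. There are 200 camera calls.

### The job

The woodcarver is done sharpening: open the lid of the low wooden case until it stands up by itself, set the long rectangular sharpening stone (not the round or the square one) down inside without dropping it in from a height, then close the lid fully.

Things in the scene. Friction and masses are not known exactly. Their poses are not given: they have to be found in the camera images.
- case: Low wooden case fixed to the table, hinged lid on top. Outside 125 mm (its x) by 165 mm (its y), 34 mm high without lid; walls and floor 6 mm, inside 113 x 153 mm, 28 mm deep. Origin: centre of its underside, on the table; z up. The hinge line runs along its y at the +x rim (x = +62.5, z = 34.5 mm); the lid's pull tab is on the -x side, roughly towards the robot.
- lid (a joint): Lid angle in rad: 0 closed, growing as its -x edge swings up and over towards the case's +x; 1.57 upright, 1.8 the stop. The stiff hinge keeps the lid where it is left, at any angle; 1 to 2 N at the tab moves it. It may start slightly ajar. The lid is a wooden slab 125 x 165 mm, 10 mm thick; its underside passes through the hinge line.
- lid_tab (a point): Middle of the lid's wooden pull tab, a tongue 22 mm wide (along the case's y), 10 mm thick, standing out 36 mm from the lid's edge opposite the hinge. The point is 18 mm out from that edge, half-way through the thickness, 143 mm from the hinge line. The tab is free at both sides and below; pinched across its width from above, it turns between the fingertips as the lid swings.
- stone_center (a point): Centre of the grey rectangular sharpening stone, a loose bar 75 mm long (its x), 30 mm wide (its y), 20 mm high (its z), about 0.1 kg, lying flat on a plywood board whose surface is 12 mm above the table. Two other grey stones of equal height lie on the board, in any order: a round one (54 mm across) and a square one (42 mm); they are not wanted.

How it is judged (in metres and radians):
On the way, in this order (a step that is already met when the one before it is completed fails the run):
1. the lid stands open by itself: more than 1.2 rad, nothing touching it (value of joint lid above 1.2 rad and contact force between the fingers and lid below 0.1 N), for 0.2 s.
2. the rectangular stone lies inside the open case, released (x of stone_center in the frame of case between -0.057 and 0.057 m and y of stone_center in the frame of case between -0.077 and 0.077 m and z of stone_center in the frame of case between 0 and 0.026 m and contact force between the fingers and stone below 0.1 N and value of joint lid above 0.8 rad), for 0.2 s.
At the end, for the whole second after the job is handed in: The rectangular stone lies at rest inside the case (its centre within the inner walls and less than 26 mm above the table) and the lid is closed over it to within 0.06 rad (8 mm at the tab); let go of everything (x of stone_center in the frame of case between -0.057 and 0.057 m and y of stone_center in the frame of case between -0.077 and 0.077 m and z of stone_center in the frame of case between 0 and 0.026 m and contact force between the fingers and stone below 0.1 N and value of joint lid below 0.06 rad and linear speed of stone below 0.03 m/s); the robot touches nothing.
It fails at once if the rectangular stone is dropped or thrown (moves faster than 1 m/s while out of the fingers: a fall of about 50 mm) (linear speed of stone above 1 m/s and contact force between the fingers and stone below 0.1 N).
It also fails if it takes over 72 s, if anything falls off the work surface, if the arm or the gripper's body presses on something with over 40 N, if the wrist force passes 120 N, or if a joint passes its speed limit or range.

## Working session

There is one attempt and no reset: what is moved stays moved. The work goes in short steps, Python scripts to look and compute and a tool call to move; the robot and the scene stay as the last step left them, time stands still between calls to the robot, and variables do not carry over. Pictures are saved under pics/ and viewed, at most 10 in all, crops included, and the job is handed in when it is done.

Besides the shell and the picture viewer there is one more tool, called after "Call:" in YAML: its name, and indented under it one key for each argument. step_arm: Moves the arm, as the interface text tells. Its arguments: {"type":"object","properties":{"targets":{"type":"array","items":{"type":"object","properties":{"angular":{"type":"array","items":{"type":"number","minimum":-1,"maximum":1}},"dp":{"type":"array","items":{"type":"number","minimum":-1,"maximum":1}},"fingers":{"type":"number"}}}},"newtons":{"type":"number"}},"required":["targets"]}

```bash
mkdir -p pics; ls
cat > h.py <<'E'
import numpy as np, cv2
from bench import *
from scipy.spatial.transform import Rotation as Ro
def K(n):
    p=camera_params(n); f=200/np.tan(np.radians(p['vfov'])/2); return f,p['cx'],p['cy'],np.array(p['R']),np.array(p['t'])
def ray(n,uv,z):
    f,cx,cy,R,t=K(n); c=-R.T@t; d=R.T@np.array([(uv[0]-cx)/f,(uv[1]-cy)/f,1]); return c+d*(z-c[2])/d[2]
def proj(n,X):
    f,cx,cy,R,t=K(n); q=R@np.array(X)+t; return [cx+f*q[0]/q[2],cy+f*q[1]/q[2]]
def move(pos,rpy=None,yaw=None):
    s=sense(); R=Ro.from_euler('xyz',s['tcp_rot'],degrees=True)
    dp=R.inv().apply(np.array(pos)-s['tool_pos'])/200
    a=np.zeros(3)
    if rpy is not None: a=(R.inv()*Ro.from_euler('xyz',rpy,degrees=True)).as_rotvec()/np.pi
    print('dp',dp.round(4),'ang',a.round(4))
E
python3 - <<'E'
from h import *
for n in('scene','top'):
    im=snapshot(n); cv2.imwrite(f'pics/{n}0.png',im)
    for l,z in(('case',0),('lid_tab',40),('stone_center',22)):
        for d in pinpoint(n,l)[:3]: print(n,l,d['conf'],np.round(d['at']),ray(n,d['at'],z).round())
    for l in('lid','stone_center'):
        for d in masks_of(n,l)[:3]:
            m=d['pixels'].astype(np.uint8); c=max(cv2.findContours(m,0,2)[0],key=cv2.contourArea)
            b=cv2.boxPoints(cv2.minAreaRect(c)); print(n,l,d['conf'],[ray(n,q,32 if l!='lid' else 44).round()[:2].tolist() for q in b])
s=sense(); print(s)
E
```

```text
pics
scene case 0.6 [388. 256.] [537. 179.  -0.]
scene lid_tab 0.89 [418. 228.] [466. 183.  40.]
scene stone_center 0.89 [304. 167.] [ 533. -118.   22.]
scene lid 0.74 [[622.0, 105.0], [428.0, 64.0], [457.0, 255.0], [624.0, 271.0]]
scene stone_center 0.96 [[568.0, -125.0], [485.0, -125.0], [500.0, -79.0], [581.0, -80.0]]
top case 0.75 [252. 219.] [542. 168.   0.]
top lid_tab 0.59 [247. 249.] [467. 170.  40.]
top stone_center 0.61 [373. 222.] [ 531. -120.   22.]
top lid 0.84 [[604.0, 267.0], [612.0, 99.0], [446.0, 87.0], [438.0, 249.0]]
top lid 0.58 [[561.0, -92.0], [563.0, -126.0], [487.0, -128.0], [485.0, -94.0]]
top stone_center 0.76 [[561.0, -95.0], [564.0, -125.0], [490.0, -130.0], [487.0, -99.0]]
{'time': 0.6, 'joint_pos': array([-7.10695813e+01,  7.46983545e+00,  8.52665825e+01, -1.03504832e-03,
        8.72632296e+01, -4.89180696e+00]), 'qd': array([-0.01858863, -0.06015436,  0.01041018,  0.04405585, -0.06483606,
        0.04369558]), 'joint_efforts': array([ 4.84202628e-04, -5.68954575e+01, -5.00597906e+01, -4.33833038e-04,
        1.51560886e-03,  4.93583116e-06]), 'tool_pos': array([ 242.36743817, -548.87289299,  231.31779001]), 'tcp_rot': array([1.79999737e+02, 1.06016340e-03, 2.38222751e+01]), 'ft_force': array([-0.58313084, -0.18004882,  0.10247888]), 'wrist_torque': array([-0.02225777,  0.01260425,  0.02312568]), 'grip_force': 0.0, 'finger_gap': 85.57679138645004}
```

```bash
python3 -c "
import cv2,numpy as np
a=cv2.imread('pics/scene0.png');b=cv2.imread('pics/top0.png')
c=np.vstack([cv2.resize(a[100:300,220:540],(800,500))]);cv2.imwrite('pics/a.png',c)
cv2.imwrite('pics/b.png',cv2.resize(b[150:300,190:430],(800,500),interpolation=2))"
```

```text
(no output)
```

View pics/a.png

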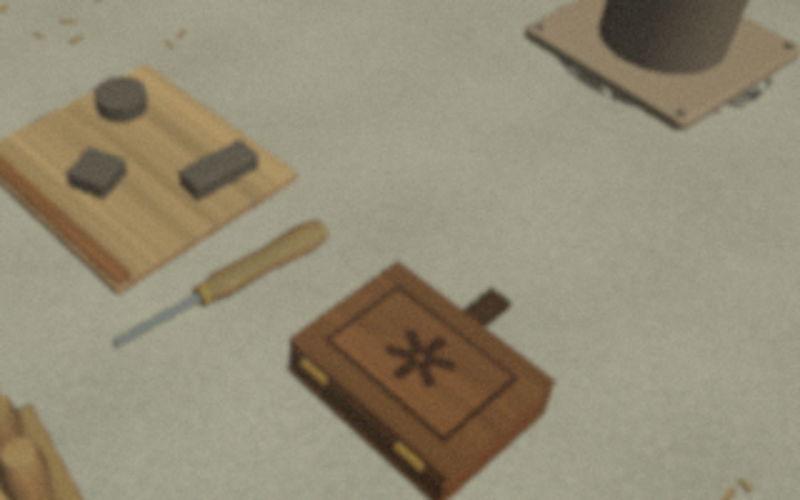

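View pics/b.png

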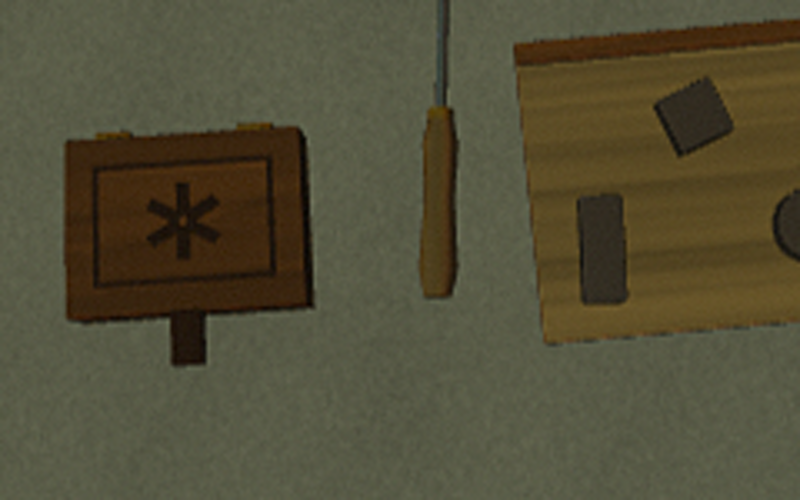

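The top crop shows the case (lid centre about 185,225; tab at 188,340, pointing at the robot) turned by about 3°. The bar stone is at 603,250, with the square and round stones to its right. I'll go above the tab.

Call:
step_arm:
  targets:
    - {"dp": [0.21, -0.24, 0]}
    - {"dp": [0.42, -0.48, 0]}
    - {"dp": [0.63, -0.71, 0]}
    - {"dp": [0.83, -0.95, 0]}
    - {"dp": [0.83, -0.95, 0]}
    - {"dp": [0.83, -0.95, 0]}
    - {"dp": [0.83, -0.95, 0]}
    - {"dp": [0.83, -0.95, 0]}

```text
validation failed for argument at $.ta...
```

Call:
step_arm:
  targets:
    - {"dp": [0.21, -0.24, 0]}
    - {"dp": [0.42, -0.48, 0]}
    - {"dp": [0.63, -0.71, 0]}
    - {"dp": [0.83, -0.95, 0]}
    - {"dp": [0.83, -0.95, 0]}
    - {"dp": [0.83, -0.95, 0]}
    - {"dp": [0.83, -0.95, 0]}
    - {"dp": [0.83, -0.95, 0]}

```text
validation failed for argument at $.ta...
```

Call:
step_arm:
  targets:
    - {"dp": [0.21, -0.24, 0], "angular": [0, 0, 0.04]}
    - {"dp": [0.4, -0.45, 0], "angular": [0, 0, 0.08]}
    - {"dp": [0.55, -0.65, 0], "angular": [0, 0, 0.115]}
    - {"dp": [0.65, -0.85, 0], "angular": [0, 0, 0.115]}
    - {"dp": [0.65, -0.95, 0], "angular": [0, 0, 0.115]}
    - {"dp": [0.65, -0.95, 0], "angular": [0, 0, 0.115]}
    - {"dp": [0.65, -0.95, 0], "angular": [0, 0, 0.115]}
    - {"dp": [0.65, -0.95, 0], "angular": [0, 0, 0.115]}

```text
validation failed for argument at $.ta...
```

```bash
cat > look.py <<'E'
from h import *
import sys
def look(labs,pic=None):
    s=sense(); im=snapshot('wrist')
    if pic: cv2.imwrite(pic,im)
    print(s['time'],s['tool_pos'].round(1),s['tcp_rot'].round(2))
    for l,z in labs:
        for d in pinpoint('wrist',l)[:2]: print('pt',l,round(d['conf'],2),np.round(d['at']),ray('wrist',d['at'],z).round(1))
        for d in masks_of('wrist',l)[:2]:
            m=d['pixels'].astype(np.uint8); c=max(cv2.findContours(m,0,2)[0],key=cv2.contourArea)
            b=cv2.boxPoints(cv2.minAreaRect(c)); q=np.array([ray('wrist',x,z+10 if 'stone' in l else z+5)[:2] for x in b])
            print('mask',l,round(d['conf'],2),c.min(0),c.max(0),q.round(1).tolist(),'mean',q.mean(0).round(1))
E
python3 -c "
from look import *
look([('lid_tab',40),('stone_center',22),('case',0)],'pics/w1.png')"
```

```text
0.6 [ 242.4 -548.9  231.3] [180.     0.    23.82]
```

View pics/w1.png

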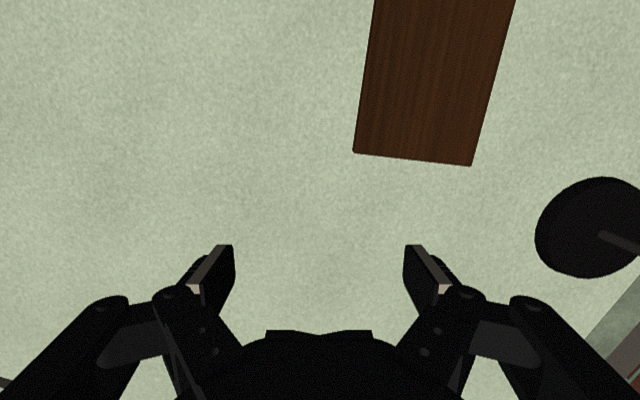

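The rows need all their fields. The wrist view shows bare table and the open fingers, at about 220,270 and 425,270.

Call:
step_arm:
  targets:
    - {"dp": [0.21, -0.24, 0], "angular": [0, 0, 0], "fingers": 0}
    - {"dp": [0.42, -0.48, 0], "angular": [0, 0, 0], "fingers": 0}
    - {"dp": [0.63, -0.71, 0], "angular": [0, 0, 0], "fingers": 0}
    - {"dp": [0.83, -0.95, 0], "angular": [0, 0, 0], "fingers": 0}
    - {"dp": [0.83, -0.95, 0], "angular": [0, 0, 0], "fingers": 0}
    - {"dp": [0.83, -0.95, 0], "angular": [0, 0, 0], "fingers": 0}
    - {"dp": [0.83, -0.95, 0], "angular": [0, 0, 0], "fingers": 0}
    - {"dp": [0.83, -0.95, 0], "angular": [0, 0, 0], "fingers": 0}

```text
time: 1.95
tool_pos: [317.0, -309.0, 231.2]
tcp_rot: [-180.0, 0.0, 23.7]
ft_force: [0.2, -0.2, -0.1]
finger_gap: 85.0
grip_force: 0.0
```

Call:
step_arm:
  targets:
    - {"dp": [0.21, -0.24, 0], "angular": [0, 0, 0], "fingers": 0}
    - {"dp": [0.42, -0.48, 0], "angular": [0, 0, 0], "fingers": 0}
    - {"dp": [0.63, -0.71, 0], "angular": [0, 0, 0], "fingers": 0}
    - {"dp": [0.83, -0.95, 0], "angular": [0, 0, 0], "fingers": 0}
    - {"dp": [0.83, -0.95, 0], "angular": [0, 0, 0], "fingers": 0}
    - {"dp": [0.83, -0.95, 0], "angular": [0, 0, 0], "fingers": 0}
    - {"dp": [0.83, -0.95, 0], "angular": [0, 0, 0], "fingers": 0}
    - {"dp": [0.83, -0.95, 0], "angular": [0, 0, 0], "fingers": 0}

```text
time: 2.95
tool_pos: [392.4, -68.6, 231.2]
tcp_rot: [-180.0, 0.0, 23.6]
ft_force: [-0.0, 0.2, -0.3]
finger_gap: 85.3
grip_force: 0.0
```

Call:
step_arm:
  targets:
    - {"dp": [0.21, -0.24, 0], "angular": [0, 0, 0.04], "fingers": 0}
    - {"dp": [0.4, -0.45, 0], "angular": [0, 0, 0.08], "fingers": 0}
    - {"dp": [0.55, -0.65, 0], "angular": [0, 0, 0.115], "fingers": 0}
    - {"dp": [0.65, -0.85, 0], "angular": [0, 0, 0.115], "fingers": 0}
    - {"dp": [0.65, -0.95, 0], "angular": [0, 0, 0.115], "fingers": 0}
    - {"dp": [0.65, -0.95, 0], "angular": [0, 0, 0.115], "fingers": 0}
    - {"dp": [0.65, -0.95, 0], "angular": [0, 0, 0.115], "fingers": 0}
    - {"dp": [0.65, -0.95, 0], "angular": [0, 0, 0.115], "fingers": 0}

```text
time: 3.95
tool_pos: [435.2, 158.0, 231.3]
tcp_rot: [180.0, -0.0, 3.0]
ft_force: [-0.2, 0.0, 0.2]
finger_gap: 85.5
grip_force: 0.0
```

```bash
python3 -c "
from look import *
look([('lid_tab',40),('case',0)],'pics/w2.png')"
```

```text
3.95 [435.2 158.  231.3] [ 1.7999e+02 -1.0000e-02  3.0200e+00]
pt lid_tab 0.65 [310. 149.] [467.2 168.4  40. ]
mask lid_tab 0.95 [[225   5]] [[386 167]] [[603.6, 261.3], [616.0, 99.0], [453.7, 74.5], [438.6, 262.7]] mean [528.  174.4]
pt case 0.97 [307.  83.] [542.6 177.4   0. ]
mask case 0.74 [[226   5]] [[385 167]] [[615.1, 272.8], [629.1, 93.1], [447.4, 65.5], [430.3, 273.7]] mean [530.5 176.3]
```

View pics/w2.png

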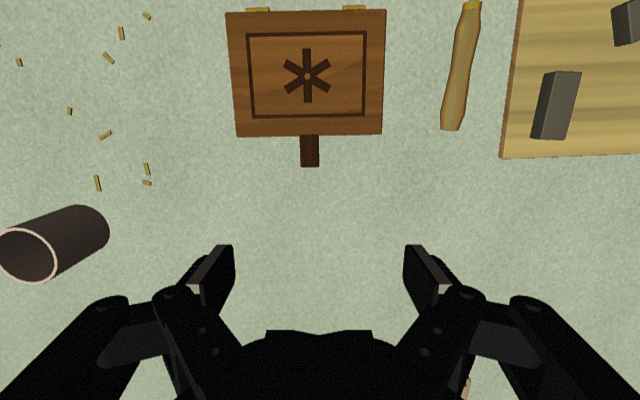

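The wrist view shows the closed lid (corners 226,14; 386,10; 381,133; 237,137), the tab at 310,150, and the bar stone at 556,105.

```bash
python3 -c "
from look import *
for z in (34,44,54): print(z,[ray('wrist',p,z).round()[:2].tolist() for p in [(226,14),(386,10),(381,133),(237,137),(310,167)]])
print([ray('wrist',p,32).round()[:2].tolist() for p in [(545,70),(581,72),(567,140),(531,138)]])
f,cx,cy,R,t=K('wrist');print(f,(-R.T@t).round(),R.round(2))
"
```

```text
34 [[602.0, 264.0], [614.0, 97.0], [489.0, 87.0], [475.0, 256.0], [444.0, 168.0]]
44 [[599.0, 261.0], [611.0, 98.0], [489.0, 89.0], [476.0, 253.0], [446.0, 168.0]]
54 [[596.0, 258.0], [608.0, 100.0], [490.0, 92.0], [477.0, 250.0], [448.0, 168.0]]
[[567.0, -87.0], [567.0, -127.0], [493.0, -134.0], [493.0, -91.0]]
285.3043216660406 [506. 161. 375.] [[ 0.05 -1.    0.  ]
 [-0.96 -0.05  0.28]
 [-0.28 -0.02 -0.96]]
```

Call:
step_arm:
  targets:
    - {"dp": [0.06, -0.025, 0.25], "angular": [0, 0, -0.006], "fingers": 0}
    - {"dp": [0.127, -0.047, 0.5], "angular": [0, 0, -0.006], "fingers": 0}
    - {"dp": [0.127, -0.047, 0.7], "angular": [0, 0, -0.006], "fingers": 0.2}
    - {"dp": [0.127, -0.047, 0.85], "angular": [0, 0, -0.006], "fingers": 0.3}
    - {"dp": [0.127, -0.047, 0.95], "angular": [0, 0, -0.006], "fingers": 0.4}
    - {"dp": [0.127, -0.047, 1], "angular": [0, 0, -0.006], "fingers": 0.4}
    - {"dp": [0.127, -0.047, 1], "angular": [0, 0, -0.006], "fingers": 0.4}
    - {"dp": [0.127, -0.047, 1], "angular": [0, 0, -0.006], "fingers": 0.4}
  newtons: 25

```text
time: 5.2
tool_pos: [460.5, 170.1, 32.4]
tcp_rot: [-180.0, -0.1, 4.2]
ft_force: [0.5, -0.5, -0.2]
finger_gap: 51.2
grip_force: 0.0
```

```bash
python3 -c "
from look import *
look([('lid_tab',40)],'pics/w3.png')"
```

```text
5.2 [460.5 170.1  32.4] [-1.7998e+02 -1.0000e-01  4.2000e+00]
pt lid_tab 0.66 [316. 248.] [464.2 170.4  40. ]
```

View pics/w3.png

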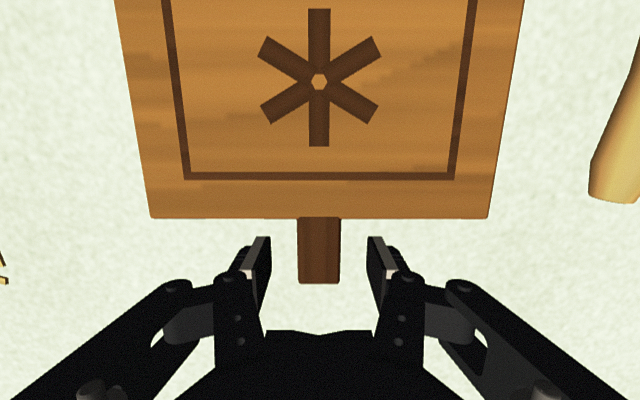

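The tab (317,250) sits centred between the fingers. Go slightly lower and close.

Call:
step_arm:
  targets:
    - {"dp": [0, 0, 0.015], "angular": [0, 0, 0], "fingers": 0.6}
    - {"dp": [0, 0, 0.015], "angular": [0, 0, 0], "fingers": 1}
    - {"dp": [0, 0, 0.015], "angular": [0, 0, 0], "fingers": 1}
    - {"dp": [0, 0, 0.015], "angular": [0, 0, 0], "fingers": 1}
    - {"dp": [0, 0, 0.015], "angular": [0, 0, 0], "fingers": 1}
    - {"dp": [0, 0, 0.015], "angular": [0, 0, 0], "fingers": 1}
    - {"dp": [0, 0, 0.015], "angular": [0, 0, 0], "fingers": 1}
    - {"dp": [0, 0, 0.015], "angular": [0, 0, 0], "fingers": 1}
  newtons: 25

```text
time: 6.35
tool_pos: [459.5, 170.0, 28.3]
tcp_rot: [-180.0, 0.0, 4.2]
ft_force: [-1.0, 2.7, -0.4]
finger_gap: 21.5
grip_force: 29.1
```

```bash
python3 -c "
import numpy as np
# grip point: radius 146.5 from hinge, 5mm above hinge plane
r=np.hypot(146.5,5);a0=np.arctan2(5,146.5)
for th in np.linspace(0,1.45,17)[1:]:
    a=a0+th; print(round(th,2),((146.5-r*np.cos(a))/200).round(3),-((r*np.sin(a)-5)/200).round(3))
"
```

```text
0.09 0.005 -0.066
0.18 0.017 -0.132
0.27 0.034 -0.196
0.36 0.056 -0.258
0.45 0.085 -0.318
0.54 0.119 -0.375
0.63 0.157 -0.429
0.72 0.201 -0.479
0.82 0.249 -0.526
0.91 0.3 -0.567
1.0 0.356 -0.604
1.09 0.414 -0.635
1.18 0.475 -0.661
1.27 0.538 -0.682
1.36 0.603 -0.696
1.45 0.669 -0.705
```

Call:
step_arm:
  targets:
    - {"dp": [0.005, 0, -0.066], "angular": [0, 0, 0], "fingers": 1}
    - {"dp": [0.017, 0, -0.132], "angular": [0, 0, 0], "fingers": 1}
    - {"dp": [0.034, 0, -0.196], "angular": [0, 0, 0], "fingers": 1}
    - {"dp": [0.056, 0, -0.258], "angular": [0, 0, 0], "fingers": 1}
    - {"dp": [0.085, 0, -0.318], "angular": [0, 0, 0], "fingers": 1}
    - {"dp": [0.119, 0, -0.375], "angular": [0, 0, 0], "fingers": 1}
    - {"dp": [0.157, 0, -0.429], "angular": [0, 0, 0], "fingers": 1}
    - {"dp": [0.201, 0, -0.479], "angular": [0, 0, 0], "fingers": 1}

```text
time: 7.35
tool_pos: [499.8, 172.9, 124.4]
tcp_rot: [180.0, 0.1, 4.2]
ft_force: [1.7, 3.4, -5.4]
finger_gap: 21.2
grip_force: 27.9
```

Call:
step_arm:
  targets:
    - {"dp": [0.048, 0, -0.047], "angular": [0, 0, 0], "fingers": 1}
    - {"dp": [0.1, 0, -0.088], "angular": [0, 0, 0], "fingers": 1}
    - {"dp": [0.155, 0, -0.125], "angular": [0, 0, 0], "fingers": 1}
    - {"dp": [0.213, 0, -0.156], "angular": [0, 0, 0], "fingers": 1}
    - {"dp": [0.274, 0, -0.182], "angular": [0, 0, 0], "fingers": 1}
    - {"dp": [0.337, 0, -0.203], "angular": [0, 0, 0], "fingers": 1}
    - {"dp": [0.402, 0, -0.217], "angular": [0, 0, 0], "fingers": 1}
    - {"dp": [0.468, 0, -0.226], "angular": [0, 0, 0], "fingers": 1}

```text
time: 8.35
tool_pos: [593.9, 179.7, 170.1]
tcp_rot: [180.0, 0.0, 4.2]
ft_force: [-1.6, 2.4, -1.1]
finger_gap: 21.5
grip_force: 27.5
```

```bash
python3 -c "
from look import *
look([('lid_tab',180)],'pics/w4.png'); im=snapshot('scene'); cv2.imwrite('pics/s4.png',cv2.resize(im[100:300,220:540],(800,500)))"
```

```text
8.35 [593.9 179.7 170.1] [179.99   0.     4.21]
pt lid_tab 0.93 [316. 264.] [590.1 179.7 180. ]
mask lid_tab 0.69 [[180 166]] [[457 296]] [[638.0, 245.2], [647.2, 119.1], [579.4, 104.8], [568.8, 249.4]] mean [608.3 179.6]
```

View pics/s4.png

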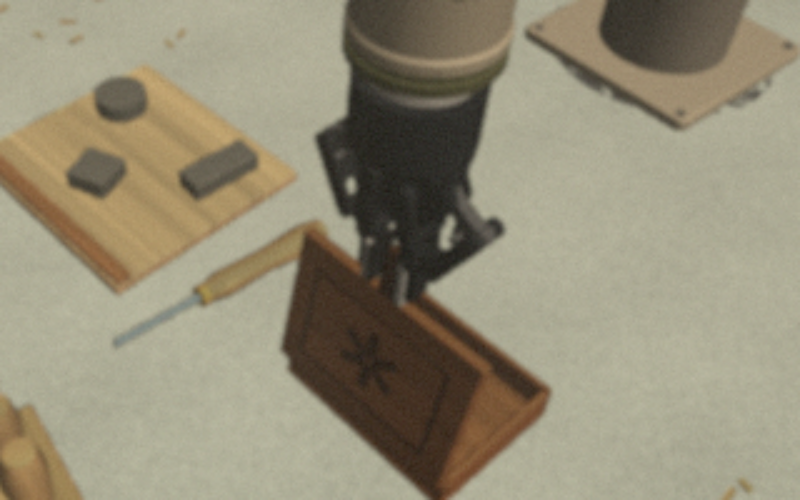

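The scene view shows the lid nearly upright with the tab held at about 395,270. I'll go a little further back to make room for the hand, then let go and lift.

Call:
step_arm:
  targets:
    - {"dp": [0.06, 0, -0.002], "angular": [0, 0, 0], "fingers": 1}
    - {"dp": [0.12, 0, 0.001], "angular": [0, 0, 0], "fingers": 1}
    - {"dp": [0.18, 0, 0.007], "angular": [0, 0, 0], "fingers": 1}
    - {"dp": [0.18, 0, 0.007], "angular": [0, 0, 0], "fingers": 1}
    - {"dp": [0.18, 0, 0.007], "angular": [0, 0, 0], "fingers": 0.4}
    - {"dp": [0.18, 0, 0.007], "angular": [0, 0, 0], "fingers": 0.4}
    - {"dp": [0.18, 0, 0.007], "angular": [0, 0, 0], "fingers": 0.4}
    - {"dp": [0.18, 0, -0.2], "angular": [0, 0, 0], "fingers": 0.4}

```text
time: 9.55
tool_pos: [626.2, 181.6, 204.7]
tcp_rot: [179.9, 0.5, 4.2]
ft_force: [0.1, -0.4, -0.1]
finger_gap: 51.1
grip_force: 0.0
```

```bash
python3 -c "
from look import *
print(sense()['joint_pos'].round())
look([('lid_tab',180),('stone_center',22)],'pics/w5.png')
move([526,-112,231.])"
```

```text
[12. 17. 78. -0. 86. 97.]
9.55 [626.2 181.6 204.7] [179.93   0.5    4.19]
pt lid_tab 0.6 [315. 238.] [622.  183.1 180. ]
mask lid_tab 0.87 [[202 187]] [[432 256]] [[653.4, 255.7], [663.9, 113.3], [617.1, 104.7], [605.8, 257.5]] mean [635.  182.8]
pt stone_center 0.8 [542. 264.] [ 536.5 -117.1   22. ]
mask stone_center 0.67 [[521 237]] [[567 296]] [[499.9, -87.3], [582.1, -86.7], [572.2, -130.9], [488.4, -134.5]] mean [ 535.7 -109.8]
dp [-0.6214  1.4298 -0.1089] ang [0. 0. 0.]
```

Call:
step_arm:
  targets:
    - {"dp": [0, 0, -0.13], "angular": [0, 0, 0], "fingers": 0.2}
    - {"dp": [-0.15, 0.25, -0.13], "angular": [0, 0, 0], "fingers": 0.2}
    - {"dp": [-0.3, 0.5, -0.13], "angular": [0, 0, 0], "fingers": 0.2}
    - {"dp": [-0.45, 0.75, -0.13], "angular": [0, 0, 0], "fingers": 0.2}
    - {"dp": [-0.57, 1.0, -0.13], "angular": [0, 0, 0], "fingers": 0.2}
    - {"dp": [-0.57, 1.0, -0.13], "angular": [0, 0, 0], "fingers": 0.2}
    - {"dp": [-0.57, 1.0, -0.13], "angular": [0, 0, 0], "fingers": 0.2}
    - {"dp": [-0.57, 1.0, -0.13], "angular": [0, 0, 0], "fingers": 0.2}

```text
time: 10.8
tool_pos: [530.0, -24.4, 234.7]
tcp_rot: [-180.0, 0.0, 4.3]
ft_force: [-0.8, -0.5, -0.4]
finger_gap: 68.4
grip_force: 0.0
```

Call:
step_arm:
  targets:
    - {"dp": [-0.12, 0.2, 0.0], "angular": [0, 0, 0], "fingers": 0.2}
    - {"dp": [-0.24, 0.41, 0.2], "angular": [0, 0, 0], "fingers": 0.2}
    - {"dp": [-0.24, 0.41, 0.4], "angular": [0, 0, 0], "fingers": 0.2}
    - {"dp": [-0.24, 0.41, 0.5], "angular": [0, 0, 0], "fingers": 0.2}
    - {"dp": [-0.24, 0.41, 0.5], "angular": [0, 0, 0], "fingers": 0.2}
    - {"dp": [-0.24, 0.41, 0.5], "angular": [0, 0, 0], "fingers": 0.2}
    - {"dp": [-0.24, 0.41, 0.5], "angular": [0, 0, 0], "fingers": 0.2}
    - {"dp": [-0.24, 0.41, 0.5], "angular": [0, 0, 0], "fingers": 0.2}

```text
time: 11.8
tool_pos: [488.8, -110.8, 136.4]
tcp_rot: [180.0, -0.1, 4.2]
ft_force: [0.1, 0.0, 0.3]
finger_gap: 68.2
grip_force: 0.0
```

```bash
python3 -c "
from look import *
look([('stone_center',22)],'pics/w6.png')"
```

```text
11.8 [ 488.8 -110.8  136.4] [ 1.7996e+02 -9.0000e-02  4.2200e+00]
pt stone_center 0.94 [327. 149.] [ 530.6 -116.2   22. ]
mask stone_center 0.58 [[307 106]] [[346 193]] [[491.3, -99.8], [565.7, -99.6], [566.2, -129.9], [491.7, -132.8]] mean [ 528.7 -115.5]
```

View pics/w6.png

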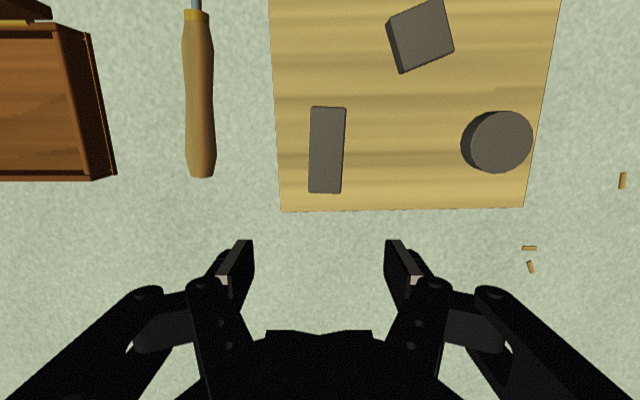

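The bar stone's top face has corners at about 313,106; 346,107; 341,193; 309,192, straight ahead between the fingers.

```bash
python3 -c "
from look import *
q=np.array([ray('wrist',p,32)[:2] for p in [(313,106),(346,107),(341,193),(309,192)]]);print(q.round(1),q.mean(0).round(1))
a=(q[0]+q[1]-q[2]-q[3]); print(np.degrees(np.arctan2(a[1],a[0])), [np.linalg.norm(q[i]-q[i-1]).round(1) for i in range(4)])
move([529,-115.8,14])"
```

```text
[[ 565.6 -101.7]
 [ 566.9 -129.1]
 [ 493.  -132. ]
 [ 491.8 -103.2]] [ 529.3 -116.5]
1.6740652056441068 [np.float64(73.8), np.float64(27.3), np.float64(73.9), np.float64(28.8)]
dp [0.2006 0.0398 0.6088] ang [0. 0. 0.]
```

Call:
step_arm:
  targets:
    - {"dp": [0.1, 0.02, 0.15], "angular": [0, 0, 0.014], "fingers": 0.2}
    - {"dp": [0.2, 0.041, 0.3], "angular": [0, 0, 0.014], "fingers": 0.2}
    - {"dp": [0.2, 0.041, 0.45], "angular": [0, 0, 0.014], "fingers": 0.2}
    - {"dp": [0.2, 0.041, 0.55], "angular": [0, 0, 0.014], "fingers": 0.2}
    - {"dp": [0.2, 0.041, 0.605], "angular": [0, 0, 0.014], "fingers": 0.2}
    - {"dp": [0.2, 0.041, 0.605], "angular": [0, 0, 0.014], "fingers": 0.35}
    - {"dp": [0.2, 0.041, 0.605], "angular": [0, 0, 0.014], "fingers": 0.5}
    - {"dp": [0.2, 0.041, 0.605], "angular": [0, 0, 0.014], "fingers": 0.6}
  newtons: 30

```text
time: 12.95
tool_pos: [529.4, -116.3, 15.5]
tcp_rot: [180.0, -0.1, 1.7]
ft_force: [0.8, -0.1, -0.1]
finger_gap: 33.9
grip_force: 0.0
```

Call:
step_arm:
  targets:
    - {"dp": [0, 0, 0], "angular": [0, 0, 0], "fingers": 1}
    - {"dp": [0, 0, 0], "angular": [0, 0, 0], "fingers": 1}
    - {"dp": [0, 0, 0], "angular": [0, 0, 0], "fingers": 1}
    - {"dp": [0, 0, 0], "angular": [0, 0, 0], "fingers": 1}
    - {"dp": [0, 0, -0.1], "angular": [0, 0, 0], "fingers": 1}
    - {"dp": [0, 0, -0.25], "angular": [0, 0, 0], "fingers": 1}
    - {"dp": [0, 0, -0.4], "angular": [0, 0, 0], "fingers": 1}
    - {"dp": [0, 0, -0.55], "angular": [0, 0, 0], "fingers": 1}
  newtons: 40

```text
time: 13.95
tool_pos: [528.2, -115.9, 125.1]
tcp_rot: [-180.0, 0.0, 1.7]
ft_force: [0.9, -0.9, -0.9]
finger_gap: 29.0
grip_force: 40.5
```

```bash
python3 -c "
from look import *
c=np.array([544,175.]);a=np.radians(4.2)
p=c+-18*np.array([np.cos(a),np.sin(a)]);print(p)
print(sense()['tool_pos'],sense()['tcp_rot']);move([*p,125.])
look([('stone_center',120)])"
```

```text
[526.04833941 173.68171245]
[ 528.2327332  -115.88255201  125.07780861] [-1.79993344e+02  2.34206843e-02  1.68328184e+00]
dp [ 3.1600e-02 -1.4475e+00  5.0000e-04] ang [0. 0. 0.]
13.95 [ 528.2 -115.9  125.1] [-1.7999e+02  2.0000e-02  1.6800e+00]
pt stone_center 0.65 [318. 254.] [ 523.2 -118.2  120. ]
mask stone_center 0.85 [[287 181]] [[350 325]] [[568.4, -100.6], [569.4, -132.3], [482.9, -137.4], [481.9, -100.5]] mean [ 525.6 -117.7]
```

Call:
step_arm:
  targets:
    - {"dp": [0, -0.1, 0], "angular": [0, 0, 0], "fingers": 1}
    - {"dp": [0, -0.25, 0], "angular": [0, 0, 0], "fingers": 1}
    - {"dp": [0, -0.4, 0], "angular": [0, 0, 0], "fingers": 1}
    - {"dp": [0, -0.55, 0], "angular": [0, 0, 0], "fingers": 1}
    - {"dp": [0, -0.7, 0], "angular": [0, 0, 0], "fingers": 1}
    - {"dp": [0, -0.82, 0], "angular": [0, 0, 0], "fingers": 1}
    - {"dp": [0, -0.9, 0], "angular": [0, 0, 0], "fingers": 1}
    - {"dp": [0, -0.95, 0], "angular": [0, 0, 0], "fingers": 1}

```text
time: 15.1
tool_pos: [522.2, 75.0, 123.3]
tcp_rot: [180.0, 0.1, 1.7]
ft_force: [-0.4, -0.0, 0.0]
finger_gap: 29.1
grip_force: 40.5
```

Call:
step_arm:
  targets:
    - {"dp": [0, -0.1, 0], "angular": [0, 0, -0.007], "fingers": 1}
    - {"dp": [0, -0.2, 0], "angular": [0, 0, -0.014], "fingers": 1}
    - {"dp": [0.01, -0.3, 0], "angular": [0, 0, -0.014], "fingers": 1}
    - {"dp": [0.01, -0.4, 0.0], "angular": [0, 0, -0.014], "fingers": 1}
    - {"dp": [0.01, -0.47, 0.05], "angular": [0, 0, -0.014], "fingers": 1}
    - {"dp": [0.01, -0.5, 0.12], "angular": [0, 0, -0.014], "fingers": 1}
    - {"dp": [0.01, -0.5, 0.2], "angular": [0, 0, -0.014], "fingers": 1}
    - {"dp": [0.01, -0.5, 0.25], "angular": [0, 0, -0.014], "fingers": 1}

```text
time: 16.1
tool_pos: [521.0, 173.3, 72.1]
tcp_rot: [180.0, 0.1, 4.2]
ft_force: [0.1, -0.4, -1.7]
finger_gap: 29.2
grip_force: 40.5
```

```bash
python3 -c "
from look import *
look([('case',0),('stone_center',80)],'pics/w7.png')"
```

```text
16.1 [521.  173.3  72.1] [1.7996e+02 1.5000e-01 4.1800e+00]
pt case 0.75 [318. 176.] [545.7 173.8   0. ]
mask case 0.78 [[0 0]] [[639 272]] [[647.9, 386.9], [677.8, -23.6], [485.0, -100.3], [446.3, 434.4]] mean [564.2 174.3]
pt stone_center 0.82 [321. 251.] [523.4 171.2  80. ]
mask stone_center 0.87 [[287 182]] [[350 325]] [[562.5, 190.0], [564.6, 161.0], [485.8, 152.8], [483.3, 186.7]] mean [524.  172.6]
```

View pics/w7.png

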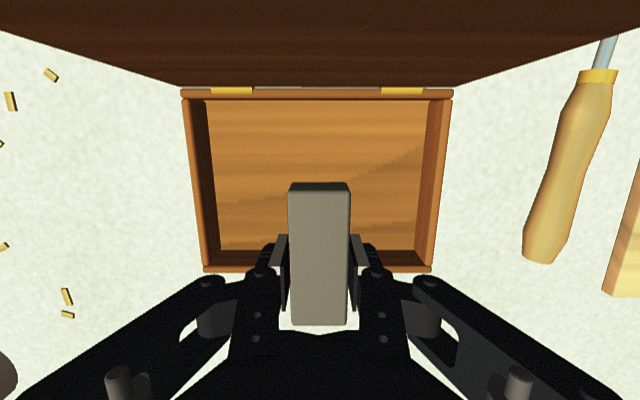

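The stone (318,250) hangs over the near half of the open case, and would overlap its near wall. I'll shift it 11 mm forward, then lower and release.

Call:
step_arm:
  targets:
    - {"dp": [0.03, 0, 0], "angular": [0, 0, 0], "fingers": 1}
    - {"dp": [0.055, 0, 0.04], "angular": [0, 0, 0], "fingers": 1}
    - {"dp": [0.055, 0, 0.11], "angular": [0, 0, 0], "fingers": 1}
    - {"dp": [0.055, 0, 0.18], "angular": [0, 0, 0], "fingers": 1}
    - {"dp": [0.055, 0, 0.24], "angular": [0, 0, 0], "fingers": 1}
    - {"dp": [0.055, 0, 0.28], "angular": [0, 0, 0], "fingers": 1}
    - {"dp": [0.055, 0, 0.305], "angular": [0, 0, 0], "fingers": 1}
    - {"dp": [0.055, 0, 0.305], "angular": [0, 0, 0], "fingers": 1}

```text
time: 17.35
tool_pos: [532.8, 174.7, 13.0]
tcp_rot: [180.0, 0.0, 4.2]
ft_force: [0.3, -0.0, -0.8]
finger_gap: 29.0
grip_force: 40.5
```

```bash
python3 -c "
from look import *
s=sense();print(s['tool_pos'],s['ft_force'])
look([('stone_center',17)])"
```

```text
[532.83170233 174.74450649  13.02277679] [ 0.25416078 -0.00191401 -0.78008113]
17.35 [532.8 174.7  13. ] [1.8e+02 3.0e-02 4.2e+00]
pt stone_center 0.97 [321. 252.] [532.9 172.2  17. ]
mask stone_center 0.73 [[287 181]] [[350 326]] [[573.4, 191.5], [575.6, 162.0], [494.4, 153.5], [491.9, 188.0]] mean [533.8 173.7]
```

Call:
step_arm:
  targets:
    - {"dp": [0, 0, 0.008], "angular": [0, 0, 0], "fingers": 1}
    - {"dp": [0, 0, 0.016], "angular": [0, 0, 0], "fingers": 1}
    - {"dp": [0, 0, 0.016], "angular": [0, 0, 0], "fingers": 1}
    - {"dp": [0, 0, 0.016], "angular": [0, 0, 0], "fingers": 0.45}
    - {"dp": [0, 0, 0.016], "angular": [0, 0, 0], "fingers": 0.45}
    - {"dp": [0, 0, 0.016], "angular": [0, 0, 0], "fingers": 0.45}
    - {"dp": [0, 0, 0.016], "angular": [0, 0, 0], "fingers": 0.45}
    - {"dp": [0, 0, -0.1], "angular": [0, 0, 0], "fingers": 0.45}

```text
time: 18.5
tool_pos: [531.0, 174.3, 31.4]
tcp_rot: [180.0, 0.3, 4.2]
ft_force: [0.8, 0.5, 0.0]
finger_gap: 47.0
grip_force: 0.0
```

Call:
step_arm:
  targets:
    - {"dp": [0, 0, -0.2], "angular": [0, 0, 0], "fingers": 0.45}
    - {"dp": [0, 0, -0.45], "angular": [0, 0, 0], "fingers": 0.45}
    - {"dp": [-0.1, 0, -0.7], "angular": [0, 0, 0], "fingers": 0.45}
    - {"dp": [-0.2, 0, -0.95], "angular": [0, 0, 0], "fingers": 0.45}
    - {"dp": [-0.2, 0, -0.98], "angular": [0, 0, 0], "fingers": 0.45}
    - {"dp": [-0.2, 0, -0.98], "angular": [0, 0, 0], "fingers": 0.45}
    - {"dp": [-0.2, 0, -0.98], "angular": [0, 0, 0], "fingers": 0.45}
    - {"dp": [-0.2, 0, -0.98], "angular": [0, 0, 0], "fingers": 0.45}

```text
time: 19.5
tool_pos: [492.5, 171.6, 227.4]
tcp_rot: [180.0, 0.2, 4.2]
ft_force: [0.9, 0.7, 0.1]
finger_gap: 47.1
grip_force: 0.0
```

```bash
python3 -c "
from look import *
look([('stone_center',16),('lid_tab',178)],'pics/w8.png')"
```

```text
19.5 [492.5 171.6 227.4] [179.97   0.18   4.19]
pt stone_center 0.83 [321. 138.] [535.  170.4  16. ]
mask stone_center 0.79 [[305 109]] [[331 172]] [[494.5, 187.8], [569.1, 190.0], [570.4, 161.1], [495.8, 157.1]] mean [532.5 174. ]
pt lid_tab 0.87 [319.  14.] [621.3 179.5 178. ]
mask lid_tab 0.82 [[193   0]] [[442  75]] [[581.5, 254.6], [621.8, 252.6], [632.3, 109.4], [592.8, 101.7]] mean [607.1 179.6]
```

View pics/w8.png

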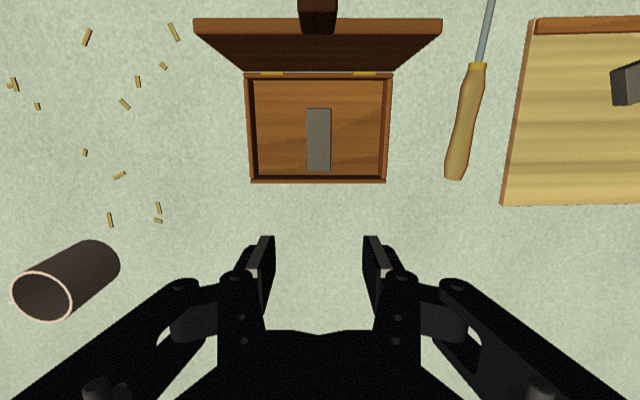

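The stone lies flat inside (318,140), clear of all the walls. The lid stands open with its tab at 318,14. Pinch the tab again.

Call:
step_arm:
  targets:
    - {"dp": [0.2, -0.001, 0], "angular": [0, 0, 0], "fingers": 0.45}
    - {"dp": [0.45, -0.002, 0], "angular": [0, 0, 0], "fingers": 0.45}
    - {"dp": [0.684, -0.004, 0], "angular": [0, 0, 0], "fingers": 0.45}
    - {"dp": [0.684, -0.004, 0.0], "angular": [0, 0, 0], "fingers": 0.45}
    - {"dp": [0.684, -0.004, 0.1], "angular": [0, 0, 0], "fingers": 0.45}
    - {"dp": [0.684, -0.004, 0.2], "angular": [0, 0, 0], "fingers": 0.45}
    - {"dp": [0.684, -0.004, 0.295], "angular": [0, 0, 0], "fingers": 0.45}
    - {"dp": [0.684, -0.004, 0.295], "angular": [0, 0, 0], "fingers": 0.45}
  newtons: 25

```text
time: 20.75
tool_pos: [627.4, 182.4, 167.4]
tcp_rot: [180.0, 0.3, 4.2]
ft_force: [-0.7, 0.2, 0.3]
finger_gap: 46.8
grip_force: 0.0
```

```bash
python3 -c "
from look import *
s=sense();print(s['tool_pos'],s['ft_force'])
look([('lid_tab',178)])
r=np.hypot(146.5,5);a0=np.arctan2(5,146.5)
f=lambda th:np.array([-r*np.cos(a0+th),-r*np.sin(a0+th)])/200
T=np.linspace(1.7,0,25)
for i in range(24):
    b=T[i//8*8]; print(T[i+1].round(2),(f(T[i+1])-f(b)).round(3))
"
```

```text
[627.40161183 182.36218128 167.42518916] [-0.66614352  0.16688175  0.31234202]
20.75 [627.4 182.4 167.4] [179.97   0.25   4.22]
pt lid_tab 0.63 [316. 269.] [620.8 182.4 178. ]
mask lid_tab 0.77 [[179 198]] [[458 297]] [[656.4, 251.4], [667.5, 117.1], [613.0, 105.1], [600.5, 254.5]] mean [634.4 182. ]
1.63 [-0.051 -0.007]
1.56 [-0.103 -0.01 ]
1.49 [-0.155 -0.009]
1.42 [-0.207 -0.004]
1.35 [-0.258  0.004]
1.27 [-0.309  0.015]
1.2 [-0.358  0.03 ]
1.13 [-0.407  0.049]
1.06 [-0.047  0.022]
0.99 [-0.092  0.047]
0.92 [-0.136  0.076]
0.85 [-0.177  0.107]
0.78 [-0.216  0.142]
0.71 [-0.252  0.179]
0.64 [-0.286  0.218]
0.57 [-0.317  0.26 ]
0.5 [-0.028  0.044]
0.43 [-0.052  0.09 ]
0.35 [-0.074  0.137]
0.28 [-0.092  0.186]
0.21 [-0.106  0.235]
0.14 [-0.117  0.286]
0.07 [-0.124  0.338]
0.0 [-0.128  0.389]
```

Call:
step_arm:
  targets:
    - {"dp": [0, 0, 0], "angular": [0, 0, 0], "fingers": 0.7}
    - {"dp": [0, 0, 0], "angular": [0, 0, 0], "fingers": 1}
    - {"dp": [0, 0, 0], "angular": [0, 0, 0], "fingers": 1}
    - {"dp": [0, 0, 0], "angular": [0, 0, 0], "fingers": 1}
    - {"dp": [0, 0, 0], "angular": [0, 0, 0], "fingers": 1}
    - {"dp": [0, 0, 0], "angular": [0, 0, 0], "fingers": 1}
    - {"dp": [0, 0, 0], "angular": [0, 0, 0], "fingers": 1}
    - {"dp": [0, 0, 0], "angular": [0, 0, 0], "fingers": 1}
  newtons: 25

```text
time: 21.9
tool_pos: [630.2, 182.5, 171.6]
tcp_rot: [180.0, -0.1, 4.2]
ft_force: [-0.5, -1.4, 5.2]
finger_gap: 21.6
grip_force: 25.3
```

Call:
step_arm:
  targets:
    - {"dp": [-0.051, 0, -0.007], "angular": [0, 0, 0], "fingers": 1}
    - {"dp": [-0.103, 0, -0.01], "angular": [0, 0, 0], "fingers": 1}
    - {"dp": [-0.155, 0, -0.009], "angular": [0, 0, 0], "fingers": 1}
    - {"dp": [-0.207, 0, -0.004], "angular": [0, 0, 0], "fingers": 1}
    - {"dp": [-0.258, 0, 0.004], "angular": [0, 0, 0], "fingers": 1}
    - {"dp": [-0.309, 0, 0.015], "angular": [0, 0, 0], "fingers": 1}
    - {"dp": [-0.358, 0, 0.03], "angular": [0, 0, 0], "fingers": 1}
    - {"dp": [-0.407, 0, 0.049], "angular": [0, 0, 0], "fingers": 1}

```text
time: 22.9
tool_pos: [547.6, 176.6, 160.1]
tcp_rot: [180.0, 0.0, 4.2]
ft_force: [3.1, -3.1, -2.2]
finger_gap: 21.3
grip_force: 25.9
```

Call:
step_arm:
  targets:
    - {"dp": [-0.047, 0, 0.022], "angular": [0, 0, 0], "fingers": 1}
    - {"dp": [-0.092, 0, 0.047], "angular": [0, 0, 0], "fingers": 1}
    - {"dp": [-0.136, 0, 0.076], "angular": [0, 0, 0], "fingers": 1}
    - {"dp": [-0.177, 0, 0.107], "angular": [0, 0, 0], "fingers": 1}
    - {"dp": [-0.216, 0, 0.142], "angular": [0, 0, 0], "fingers": 1}
    - {"dp": [-0.252, 0, 0.179], "angular": [0, 0, 0], "fingers": 1}
    - {"dp": [-0.286, 0, 0.218], "angular": [0, 0, 0], "fingers": 1}
    - {"dp": [-0.317, 0, 0.26], "angular": [0, 0, 0], "fingers": 1}

```text
time: 23.9
tool_pos: [484.3, 172.0, 107.8]
tcp_rot: [180.0, 0.0, 4.2]
ft_force: [-1.3, -3.9, 3.4]
finger_gap: 21.2
grip_force: 27.0
```

Call:
step_arm:
  targets:
    - {"dp": [-0.028, 0, 0.044], "angular": [0, 0, 0], "fingers": 1}
    - {"dp": [-0.052, 0, 0.09], "angular": [0, 0, 0], "fingers": 1}
    - {"dp": [-0.074, 0, 0.137], "angular": [0, 0, 0], "fingers": 1}
    - {"dp": [-0.092, 0, 0.186], "angular": [0, 0, 0], "fingers": 1}
    - {"dp": [-0.106, 0, 0.235], "angular": [0, 0, 0], "fingers": 1}
    - {"dp": [-0.117, 0, 0.286], "angular": [0, 0, 0], "fingers": 1}
    - {"dp": [-0.124, 0, 0.338], "angular": [0, 0, 0], "fingers": 1}
    - {"dp": [-0.128, 0, 0.389], "angular": [0, 0, 0], "fingers": 1}

```text
time: 24.9
tool_pos: [458.7, 170.1, 29.5]
tcp_rot: [-180.0, 0.1, 4.2]
ft_force: [-2.2, -2.8, 2.5]
finger_gap: 21.2
grip_force: 26.9
```

Call:
step_arm:
  targets:
    - {"dp": [0, 0, 0.01], "angular": [0, 0, 0], "fingers": 1}
    - {"dp": [0, 0, 0.02], "angular": [0, 0, 0], "fingers": 1}
    - {"dp": [0, 0, 0.02], "angular": [0, 0, 0], "fingers": 1}
    - {"dp": [0, 0, 0.02], "angular": [0, 0, 0], "fingers": 1}
    - {"dp": [0, 0, 0.02], "angular": [0, 0, 0], "fingers": 1}
    - {"dp": [0, 0, 0.02], "angular": [0, 0, 0], "fingers": 1}
    - {"dp": [0, 0, 0.02], "angular": [0, 0, 0], "fingers": 1}
    - {"dp": [0, 0, 0.02], "angular": [0, 0, 0], "fingers": 1}

```text
time: 25.9
tool_pos: [459.3, 170.2, 28.2]
tcp_rot: [180.0, 0.1, 4.2]
ft_force: [-16.0, -6.1, 27.3]
finger_gap: 21.0
grip_force: 30.4
```

The 27 N resistance means the lid is seated. Release, lift and check.

Call:
step_arm:
  targets:
    - {"dp": [0, 0, 0], "angular": [0, 0, 0], "fingers": 0.3}
    - {"dp": [0, 0, 0], "angular": [0, 0, 0], "fingers": 0.3}
    - {"dp": [0, 0, 0], "angular": [0, 0, 0], "fingers": 0.3}
    - {"dp": [0, 0, 0], "angular": [0, 0, 0], "fingers": 0.3}
    - {"dp": [0, 0, -0.1], "angular": [0, 0, 0], "fingers": 0.3}
    - {"dp": [0, 0, -0.3], "angular": [0, 0, 0], "fingers": 0.3}
    - {"dp": [-0.1, 0, -0.6], "angular": [0, 0, 0], "fingers": 0.3}
    - {"dp": [-0.125, 0, -0.9], "angular": [0, 0, 0], "fingers": 0.3}

```text
time: 26.9
tool_pos: [433.3, 168.2, 207.7]
tcp_rot: [180.0, 0.1, 4.2]
ft_force: [1.5, 0.4, 1.2]
finger_gap: 59.7
grip_force: 0.0
```

```bash
python3 -c "
from look import *
look([('lid_tab',40)],'pics/w9.png'); cv2.imwrite('pics/s9.png',cv2.resize(snapshot('scene')[180:300,320:460],(700,600),interpolation=2))
print(pinpoint('scene','lid_tab'))"
```

```text
26.9 [433.3 168.2 207.7] [1.7999e+02 8.0000e-02 4.2100e+00]
pt lid_tab 0.83 [316. 151.] [472.1 174.5  40. ]
mask lid_tab 0.77 [[230   0]] [[406 169]] [[607.1, 264.9], [619.3, 98.5], [458.9, 73.3], [444.6, 266.6]] mean [532.5 175.8]
[{'at': [414.4, 224.2], 'conf': 0.86}]
```

View pics/s9.png

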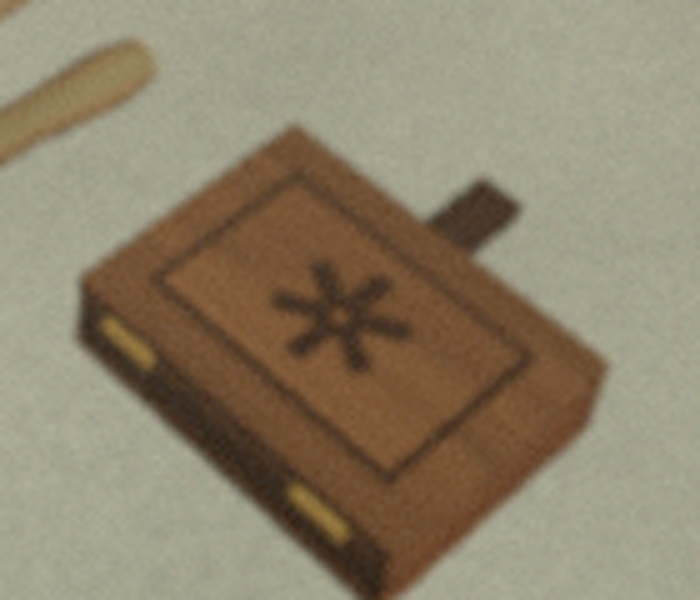

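The lid looks closed, with the tab at 470,215 in the crop. I'll press once with shut fingers near the lid's edge to be sure.

Call:
step_arm:
  targets:
    - {"dp": [0.15, 0, 0.2], "angular": [0, 0, 0], "fingers": 1}
    - {"dp": [0.285, 0, 0.4], "angular": [0, 0, 0], "fingers": 1}
    - {"dp": [0.285, 0, 0.6], "angular": [0, 0, 0], "fingers": 1}
    - {"dp": [0.285, 0, 0.7], "angular": [0, 0, 0], "fingers": 1}
    - {"dp": [0.285, 0, 0.76], "angular": [0, 0, 0], "fingers": 1}
    - {"dp": [0.285, 0, 0.79], "angular": [0, 0, 0], "fingers": 1}
    - {"dp": [0.285, 0, 0.81], "angular": [0, 0, 0], "fingers": 1}
    - {"dp": [0.285, 0, 0.818], "angular": [0, 0, 0], "fingers": 1}

```text
time: 28.15
tool_pos: [491.9, 172.7, 44.4]
tcp_rot: [-180.0, -0.0, 4.2]
ft_force: [-8.0, -2.2, 15.5]
finger_gap: -0.1
grip_force: 7.4
```

Call:
step_arm:
  targets:
    - {"dp": [0, 0, -0.2], "angular": [0, 0, 0], "fingers": 1}
    - {"dp": [0, 0, -0.45], "angular": [0, 0, 0], "fingers": 1}
    - {"dp": [0, 0, -0.7], "angular": [0, 0, 0], "fingers": 1}
    - {"dp": [0, 0, -0.8], "angular": [0, 0, 0], "fingers": 1}
    - {"dp": [0, 0, -0.8], "angular": [0, 0, 0], "fingers": 1}
    - {"dp": [0, 0, -0.8], "angular": [0, 0, 0], "fingers": 1}
    - {"dp": [0, 0, -0.8], "angular": [0, 0, 0], "fingers": 1}
    - {"dp": [0, 0, -0.8], "angular": [0, 0, 0], "fingers": 1}

```text
time: 29.15
tool_pos: [490.7, 172.3, 201.6]
tcp_rot: [180.0, 0.1, 4.2]
ft_force: [0.3, 0.5, 0.5]
finger_gap: -0.2
grip_force: 0.0
```

```bash
python3 -c "
from bench import *
print(sense()['tool_pos']); print(hand_in())"
```

```text
[490.72389805 172.34552422 201.57091792]
the job is handed in; nothing more can be done
None
```

The rectangular stone is inside the case with the lid pressed fully shut, and I handed the job in at about 29 s of the 72 s limit; the hand-in call gave no verdict.

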